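Index the seal-paste carousel to the red jar

ROBOT

A 6-joint arm with a two-finger parallel gripper is mounted at the origin on the work surface. World frame = base frame: x ahead of the robot, y to its left, z up, the work surface at z = 0. Lengths are in m, angles in rad, forces in N, time in s.
With the tool pointing down it reaches from about 0.3 to 0.875 m from the base axis. Payload 6.4 kg.
Tool frame: the origin (TCP) lies at the very end of the fingers, on their centre line; the grasp point (between the pads) lies 19 mm behind it; x points along the fingers, y is the direction in which the jaws open and shut, and the axes are right-handed (so a half turn about x gives the same grasp; the last joint's range is limited). The gripper opens to 85 mm and grips with 20 to 120 N. Pads are 22 mm wide; open, the fingers measure 114 mm over their backs; the gripper's body (76 mm by 85 mm) begins 54 mm behind the grasp point. The pads swing forward as they close: fully open they stand 13 mm farther back than shut.
Start: joints at [-1.409, 0.181, 1.607, -0, 1.354, -0.206], TCP at [0.207, -0.537, 0.231] pointing down, gripper open.
Joint ranges: [-2.99, 2.99], [-0.89, 2.07], [0.3, 2.58], [-1.14, 4.28], [0, 2.63], [-3.12, 3.12]. Speed limits (rad/s): [2.57, 2.57, 3.01, 3.14, 3.14, 3.14].

INTERFACE

Orientations are given as a unit quaternion [w, x, y, z].
In Python, from bench import status, optics, hand_in gives the robot as it stands. The module is installed in compiled form; this text tells all that it offers.
- The arm moves only by the shell command python3 -m jog 'ROWS'. ROWS is JSON, one flat list of numbers, 5 for each row, row after row: the shift along the tool's x, y, z in mm, then the turn about the tool's x in degrees, then the opening in per cent of the stroke, from 0 (shut) to 100 (fully open). In form: [tx, ty, tz, yaw, gripper, tx, ty, tz, yaw, gripper, ...]. A call has exactly 5 rows; each row is the pose to reach, as a shift and turn from the pose commanded when the call began, along the tool's axes at that moment; what a row does not reach only later rows make up. A row lasts 1/10 s, in which the tool goes at most 50 mm and 8.59 degrees, less where a joint would pass 70% of its speed; a pose out of reach is approached as far as the arm can. A call with a gripper value outside its range is refused whole. The fingers move at their own pace and stop on an object; the grip force is fixed at half the most. Time passes only in rows, so rows that repeat a pose let the fingers close, or fill a call up. It gives the time, the measured TCP pose, the force and the opening at its end, in the units of the state.
- status.get_obs(): the state, without advancing time (a new reading comes with each control period).
- optics.camera(name): name is "side" or "top"; returns the picture (384x512x3 uint8, red, green, blue); there is no depth.
- optics.get_calibration(name): a dict with "vertical_fov" (degrees; the focal length in pixels is half the picture's height over the tangent of half this angle, whatever the lens; pixels are square), "cx", "cy" (the principal point, pixels), "extrinsics" (4x4, takes a point from camera to world coordinates). Camera axes: x right, y up, looking along -z (the intrinsics and any distortion apply to the point x, -y, -z); pixel columns grow to the right and rows downward; lengths in m; the calibration is good to about 2 mm. A picture is of the moment at which its call begins. get_calibration takes no time and is no camera call.
- hand_in(): hands the job in, once; it reports no verdict.
The state is a dict: "time_s": time; "q": joint angles; "dq": joint speeds; "joint_efforts": joint torques, N m; "eef_pos": TCP position; "eef_rot": TCP orientation; "wrist_force": force on the tool from outside, world axes, zero at the start; "torque": the same for the moment, N m; "opening": opening from 0.0 (shut) to 1.0 (fully open).
Only numpy, scipy, OpenCV 4.12 (cv2) and the standard library are available. Lean on these libraries where they do the work, as an engineer would, in place of code of your own. Each camera call takes 0.05 s, during which the arm holds its last target. There are 200 camera calls.

TASK

The carousel that holds the three seal-paste jars is locked by its spring plunger. With a fingertip press the yellow plunger cap down, keep it pressed while you swing it round by one hole so that the red-lidded jar comes to the brass arrow (the short way, do not first turn the other way), then let go so that the plunger pops fully up and locks there. Leave the jars and the other things on the desk alone: no pushing, gripping or lifting them.

Things in the scene. Friction and masses are not known exactly. Their poses are not given: they have to be found in the camera images.
- turntable (a joint): Angle of the turntable (rad), positive anticlockwise from above, about an upright axis through hub. Locked at about 0 at the start. The holes (slots in the steel index ring) lie every 60 degrees, so the neighbouring locked positions are +1.047 and -1.047; 0.03 rad of play when locked. Unlocked, it turns easily (under 1 N at the plunger) and stays where it is left.
- plunger (a joint): Travel of the plunger (m): 0 = fully up, 0.013 = fully down. A spring pushes it up with 3 N at the top, 6 N at the bottom. The turntable is free once it is pressed beyond about 0.010. Let go between holes, it catches under the index ring and stays at about 0.009; within about 5 mm of a hole it pops up to 0 by itself and locks.
- plunger_top (a point): Centre of the flat top of the yellow plunger cap, 32 mm across, 16 mm tall, on a thin stem; moves straight down. It stands on a steel ear (40 mm wide, top 46 mm above the desk) on the turntable, 120 mm from the hub, opposite the middle jar, and goes round with it. Top 82 mm above the desk when up, 69 mm when pressed. It follows a fingertip that presses it and moves sideways (friction).
- hub (a point): Point on the turntable's axis at the top of the disc, 46 mm above the desk. The disc is painted grey, 196 mm across, over a steel index ring 224 mm across with six slots, on a fixed steel foot 256 mm across. A 12 mm tall steel button stands on its centre.
- front_station (a point): Fixed point: where a jar's centre stands when it is at the brass arrow, 66 mm from the hub, 63 mm above the desk. The direction from the hub to this point is that of the arrow, opposite the plunger's starting place.
- jar_red_center (a point): Centre of the loose closed jar with the red lid: white porcelain, 53 mm across, 34 mm tall, 140 g, standing in a 5 mm tall dark rim on the turntable, 66 mm from the hub. At the start it is one hole (60 degrees) to the left or to the right of the arrow; which one varies.
- jar_blue_center (a point): Centre of the jar with the blue lid, same size; it is at the arrow at the start.
- jar_white_center (a point): Centre of the jar with the white lid, same size; one hole from the arrow, on the other side from the red one.
- ink_bottle_center (a point): Centre of the loose black ink bottle, 60 mm across, 150 mm tall, beside the carousel. To be left alone.
- brush_pot_center (a point): Centre of the loose blue brush pot, 80 mm across, 95 mm tall, with brushes standing up to 230 mm above the desk, beside the carousel. To be left alone.
- paperweight_center (a point): Centre of the loose green paperweight, 30 x 170 x 18 mm, on the desk beside the carousel. To be left alone.
There are look-alikes about, which are no part of the job. What is shaped like the part that bears jar_blue_center but purple or turquoise is not meant.

How it is judged:
On the way, in this order (a step that is already met when the one before it is completed fails the run):
1. the plunger is pressed in, at the starting hole (value of joint plunger above 0.0105 m and value of joint turntable between -0.15 and 0.15 rad), for 0.05 s.
2. the turntable is turned half-way to the next hole, the plunger not yet up (horizontal distance between jar_red_center and front_station below 0.04 m and value of joint plunger above 0.006 m), for 0.02 s.
3. the red jar is at the arrow and the plunger has popped up into the hole (horizontal distance between jar_red_center and front_station below 0.01 m and value of joint plunger below 0.002 m), for 0.2 s.
At the end, for the whole second after the job is handed in: The red jar's centre is within 10 mm of the place at the arrow, the plunger is up to within 2 mm of the top (locked in the hole), the turntable is at rest, all three jars stand upright in their rims, and ink bottle, brush pot and paperweight are within 15 mm of where they were, upright (all of step 3 and velocity of joint turntable between -0.05 and 0.05 rad/s and height (world z) of jar_red_center between 0.056 and 0.07 m and height (world z) of jar_blue_center between 0.056 and 0.07 m and height (world z) of jar_white_center between 0.056 and 0.07 m and angle between each of jar_red_center, jar_blue_center, jar_white_center's own z axis and vertical below 0.15 rad and horizontal distance between each of jar_red_center, jar_blue_center, jar_white_center and hub below 0.076 m and distance of each of ink_bottle_center, brush_pot_center, paperweight_center from where it was at the start of the episode below 0.015 m and angle between each of ink_bottle_center, brush_pot_center, paperweight_center's own z axis and vertical below 0.2 rad); the robot touches nothing.
It fails at once if a jar is lifted or tipped out of its rim (height (world z) of any of jar_red_center, jar_blue_center, jar_white_center above 0.07 m or angle between any of jar_red_center, jar_blue_center, jar_white_center's own z axis and vertical above 0.3 rad).
It fails at once if the robot pushes on a jar (over 1 N) (contact force between any of the fingers, the arm and jar_red above 1 N or contact force between any of the fingers, the arm and jar_blue above 1 N or contact force between any of the fingers, the arm and jar_white above 1 N).
It fails at once if the turntable is turned the wrong way by more than half a hole (horizontal distance between jar_red_center and front_station above 0.098 m).
It fails at once if the ink bottle, brush pot or paperweight is moved more than 15 mm or tipped (distance of any of ink_bottle_center, brush_pot_center, paperweight_center from where it was at the start of the episode above 0.015 m or angle between any of ink_bottle_center, brush_pot_center, paperweight_center's own z axis and vertical above 0.3 rad).
It also fails if it takes over 42 s, if anything falls off the work surface, if the arm or the gripper's body presses on something with over 40 N, if the wrist force passes 120 N, or if a joint passes its speed limit or range.

## Working session

There is one attempt and no reset: what is moved stays moved. The work goes in short steps, Python scripts to look and compute and a shell command to move; the robot and the scene stay as the last step left them, time stands still between calls to the robot, and variables do not carry over. Pictures are saved under pics/ and viewed, on a budget of 10 in all, crops included, one or two more only if the job needs it, and the job is handed in when it is done.

```bash
mkdir -p pics; python3 - <<'E'
from bench import status, optics
import cv2,numpy as np
o=status.get_obs();print({k:np.round(v,4).tolist() for k,v in o.items()})
for n in("top","side"):
    c=optics.get_calibration(n);print(n,c)
    cv2.imwrite(f"pics/{n}0.png",optics.camera(n)[:,:,::-1])
E
```

```text
{'time_s': 0.0, 'q': [-1.4093, 0.1816, 1.608, 0.0, 1.3538, -0.2063], 'dq': [-0.0009, 0.0011, -0.0002, -0.0033, -0.0003, 0.0001], 'joint_efforts': [-0.0003, -44.4866, -35.1341, -0.0002, 0.0091, 0.0], 'eef_pos': [0.2067, -0.536, 0.2304], 'eef_rot': [0.1287, 0.6952, 0.13, -0.6952], 'wrist_force': [-0.5593, 0.5754, 0.7028], 'torque': [0.0218, -0.0155, -0.0247], 'opening': 0.999}
top {'vertical_fov': 43.34396356128606, 'cx': 254.0854659975064, 'cy': 185.18939865105247, 'extrinsics': array([[-0.01252906,  0.99866976, -0.05001733,  0.5171672 ],
       [-0.99957156, -0.01383227, -0.02579459, -0.00883427],
       [-0.02645213,  0.04967272,  0.9984152 ,  1.52321198],
       [ 0.        ,  0.        ,  0.        ,  1.        ]])}
side {'vertical_fov': 54.39337791575146, 'cx': 253.6157394530214, 'cy': 188.83808668614373, 'extrinsics': array([[-0.75027866,  0.44315083, -0.49061112,  0.07387214],
       [-0.66081628, -0.48012539,  0.57688947,  0.61142628],
       [ 0.02009419,  0.75703167,  0.65306912,  0.75780927],
       [ 0.        ,  0.        ,  0.        ,  1.        ]])}
```

View pics/top0.png

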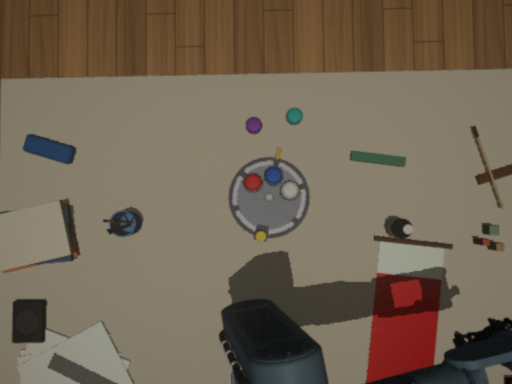

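View pics/side0.png

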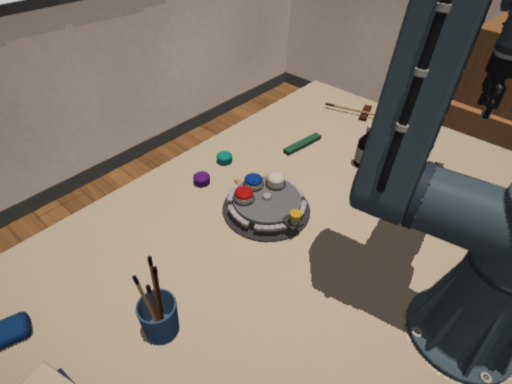

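Candidates: red lid (253,182), blue (273,176) and white (289,190) are the jars on the disc. The look-alikes, purple (253,125) and turquoise (294,116), stand off the carousel. The yellow cap is at (261,236), and the yellow/brass arrow at (278,154) is not the cap. I'll measure these and check them in one close crop.

```bash
cat > h.py <<'E'
from bench import status, optics
import cv2,numpy as np
def ray(n,u,v):
    c=optics.get_calibration(n);f=192/np.tan(np.radians(c["vertical_fov"]/2));T=c["extrinsics"]
    return T[:3,3],T[:3,:3]@np.array([(u-c["cx"])/f,-(v-c["cy"])/f,-1])
def onz(n,u,v,z):
    p,d=ray(n,u,v);return p+d*(z-p[2])/d[2]
def blob(im,lo,hi,box,s=100,v=60):
    h=cv2.cvtColor(im,cv2.COLOR_RGB2HSV);m=cv2.inRange(h,(lo,s,v),(hi,255,255))
    k=np.zeros_like(m);x0,y0,x1,y1=box;k[y0:y1,x0:x1]=m[y0:y1,x0:x1]
    n,_,st,ce=cv2.connectedComponentsWithStats(k)
    if n<2:return None
    i=1+st[1:,4].argmax();return ce[i],st[i].tolist()
E
python3 - <<'E'
from h import *
t=cv2.imread("pics/top0.png")[:,:,::-1].copy();s=cv2.imread("pics/side0.png")[:,:,::-1].copy()
for nm,im,bx,by in(("top",t,(220,165,320,250),None),("side",s,(215,165,320,240),None)):
    for c,lo,hi,z in(("yellow",18,35,.082),("red",0,8,.08),("blue",105,125,.08)):
        b=blob(im,lo,hi,bx)
        if b: print(nm,c,b,onz(nm,*b[0],z).round(4))
print("hub",onz("top",269,197.3,.058),onz("side",267,197,.058))
A=cv2.resize(t[140:260,220:320],None,fx=4,fy=4,interpolation=2);B=cv2.resize(s[165:245,210:320],(400,480)[::1],interpolation=2)
cv2.imwrite("pics/crop1.png",np.hstack([A,B])[:,:,::-1])
E
```

```text
top yellow (array([260.26213592, 235.68932039]), [255, 230, 12, 12, 103]) [0.4389 0.0119 0.082 ]
top red (array([252.30962343, 181.85355649]), [244, 174, 18, 17, 239]) [0.5995 0.0336 0.08  ]
top blue (array([273.11818182, 175.03181818]), [265, 167, 17, 17, 220]) [ 0.6191 -0.0289  0.08  ]
side yellow (array([294.96124031, 214.62790698]), [289, 209, 13, 12, 129]) [0.4362 0.0185 0.082 ]
side red (array([243.50697674, 192.51162791]), [235, 185, 18, 15, 215]) [0.5933 0.0431 0.08  ]
side blue (array([253.        , 179.26829268]), [245, 174, 17, 12, 164]) [ 0.6121 -0.0176  0.08  ]
hub [ 0.55319223 -0.01573806  0.058     ] [ 0.54891891 -0.00592597  0.058     ]
```

View pics/crop1.png

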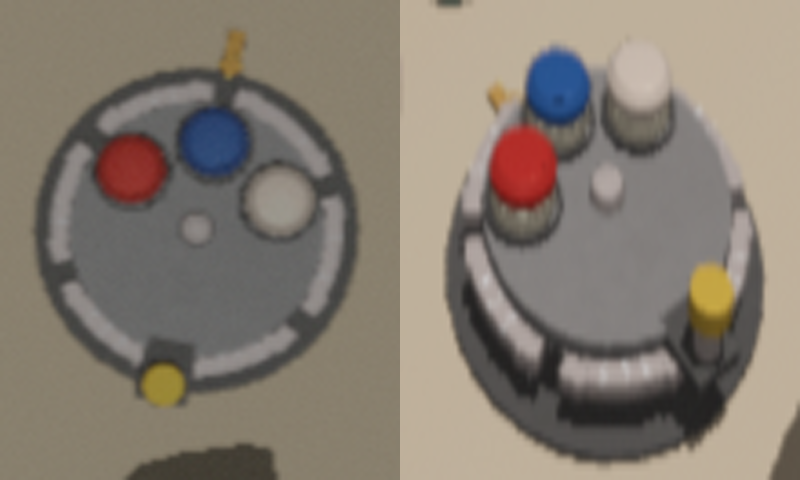

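```bash
cat >> h.py <<'E'
from scipy.spatial.transform import Rotation as R
def tool(t):
    o=status.get_obs();q=o["eef_rot"];r=R.from_quat([q[1],q[2],q[3],q[0]])
    return (r.inv().apply(np.array(t)-o["eef_pos"])*1000).round(1), r.as_matrix().round(3)
E
python3 -c "
from h import *
print(tool([.4385,.013,.2304]))"
```

```text
(array([   0.9, -429. , -413.7]), array([[-0.   ,  0.36 , -0.933],
       [ 0.002, -0.933, -0.36 ],
       [-1.   , -0.002, -0.   ]]))
```

```bash
python3 -m jog '[0,-36,-35,0,0, 0,-72,-69,0,0, 0,-108,-104,0,0, 0,-144,-138,0,0, 0,-178,-172,0,0]' && python3 -m jog '[0,-36,-35,0,0, 0,-72,-69,0,0, 0,-108,-104,0,0, 0,-144,-138,0,0, 0,-178,-172,0,0]'; python3 -c "
from h import *
print(tool([.4385,.013,.115]))"
```

```text
time_s: 0.6
eef_pos: [0.3034, -0.3064, 0.2308]
eef_rot: [-0.129, -0.695, -0.129, 0.695]
wrist_force: [0.5, 0.2, 0.0]
opening: 0.144
time_s: 1.1
eef_pos: [0.3999, -0.0785, 0.2313]
eef_rot: [0.129, 0.695, 0.129, -0.695]
wrist_force: [1.7, -0.6, 0.3]
opening: -0.0
(array([116.3, -71.6, -68.9]), array([[ 0.   ,  0.359, -0.933],
       [-0.   , -0.933, -0.359],
       [-1.   ,  0.   , -0.   ]]))
```

```bash
python3 -m jog '[10,-35,-34,0,0, 45,-71,-68,0,0, 85,-71,-68,0,0, 114,-71,-68,0,0, 114,-71,-68,0,0]'; python3 - <<'E'
from h import *
s=optics.camera("side");t=optics.camera("top")
print(status.get_obs()["eef_pos"])
def proj(n,p):
    c=optics.get_calibration(n);f=192/np.tan(np.radians(c["vertical_fov"]/2));q=np.linalg.inv(c["extrinsics"])@np.append(p,1);return c["cx"]-f*q[0]/q[2],c["cy"]+f*q[1]/q[2]
print(proj("side",status.get_obs()["eef_pos"]))
print(blob(s,18,35,(215,165,320,240)))
A=cv2.resize(s[130:250,210:350],None,fx=4,fy=4,interpolation=2);cv2.imwrite("pics/crop2.png",A[:,:,::-1])
cv2.imwrite("pics/top2.png",t[:,:,::-1])
E
```

```text
time_s: 1.6
eef_pos: [0.4338, 0.0116, 0.1132]
eef_rot: [-0.128, -0.692, -0.131, 0.698]
wrist_force: [-0.3, 0.5, 0.3]
opening: -0.003
[0.43749121 0.00997303 0.11749919]
(np.float64(297.87645573755924), np.float64(202.6285582693453))
(array([294.86821705, 214.70542636]), [289, 209, 13, 12, 129])
```

View pics/crop2.png

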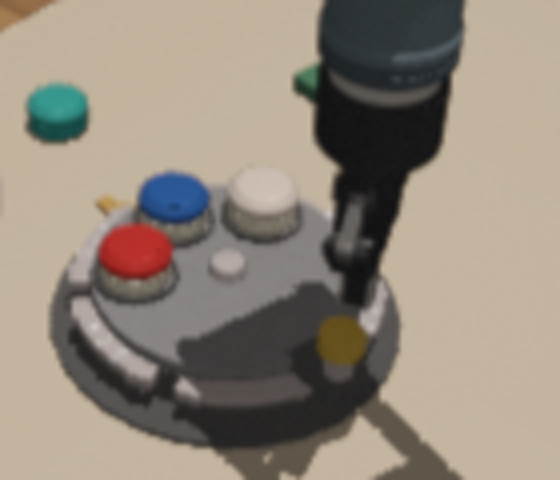

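```bash
python3 -c "
from h import *
print(status.get_obs()['eef_pos'],tool([.4385,.015,.088]),onz('side',295.1,213.3,.082))"
```

```text
[0.43749121 0.00997303 0.11749919] (array([29.5, -4.3, -2.8]), array([[-0.001,  0.36 , -0.933],
       [ 0.   , -0.933, -0.36 ],
       [-1.   , -0.001,  0.001]])) [0.43888872 0.01432853 0.082     ]
```

```bash
python3 -m jog '[10,-4,-3,0,0, 22,-4,-3,0,0, 29,-4,-3,0,0, 33,-4,-3,0,0, 36,-4,-3,0,0]'; python3 -m jog '[2,0,0,0,0, 4,0,0,0,0, 6,0,0,0,0, 8,0,0,0,0, 8,0,0,0,0]'; python3 - <<'E'
from h import *
o=status.get_obs();print(o["eef_pos"],o["wrist_force"])
s=optics.camera("side")
A=cv2.resize(s[150:240,230:330],None,fx=6,fy=6,interpolation=2);cv2.imwrite("pics/crop3.png",A[:,:,::-1])
E
```

```text
time_s: 2.2
eef_pos: [0.4388, 0.0147, 0.081]
eef_rot: [-0.129, -0.695, -0.129, 0.695]
wrist_force: [-2.5, 0.4, 2.6]
opening: -0.002
time_s: 2.7
eef_pos: [0.4389, 0.0149, 0.0732]
eef_rot: [-0.129, -0.695, -0.129, 0.695]
wrist_force: [-3.2, 0.3, 5.2]
opening: 0.007
[0.4389401  0.01487822 0.07320186] [-3.18871164  0.32227968  5.16022571]
```

View pics/crop3.png

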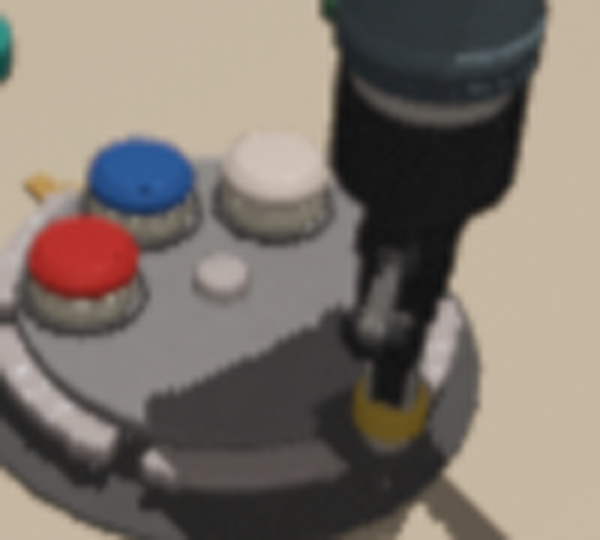

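```bash
python3 -m jog '[2,0,0,0,0, 4,0,0,0,0, 6,0,0,0,0, 7,0,0,0,0, 7,0,0,0,0]'; python3 - <<'E'
from h import *
o=status.get_obs();print(o["eef_pos"],o["wrist_force"])
M=tool([0,0,0])[1]
for k in range(3):
  for i in range(1,6):
    a=np.radians(166.4-20*k);b=a-np.radians(4*i)
    print(k,i,(M.T@(120*np.array([np.cos(b)-np.cos(a),np.sin(b)-np.sin(a),0]))).round(1))
E
```

```text
time_s: 3.25
eef_pos: [0.4392, 0.015, 0.0683]
eef_rot: [-0.129, -0.695, -0.13, 0.695]
wrist_force: [-13.8, 3.0, 30.5]
opening: 0.001
[0.43919327 0.01502887 0.06830502] [-13.79785607   2.9658074   30.54041831]
0 1 [-0.  -6.7 -5. ]
0 2 [ -0.  -13.1 -10.5]
0 3 [ -0.  -19.  -16.4]
0 4 [ -0.  -24.5 -22.7]
0 5 [ -0.  -29.6 -29.3]
1 1 [-0.  -4.6 -7. ]
1 2 [ -0.   -8.7 -14.3]
1 3 [ -0.  -12.3 -21.9]
1 4 [ -0.  -15.3 -29.7]
1 5 [ -0.  -17.8 -37.7]
2 1 [-0.  -1.9 -8.2]
2 2 [ -0.   -3.3 -16.4]
2 3 [ -0.   -4.1 -24.8]
2 4 [ -0.   -4.2 -33.1]
2 5 [ -0.   -3.9 -41.5]
```

```bash
python3 -m jog '[-1,0,0,0,0, -1,-3,-2,0,0, -1,-7,-5,0,0, -1,-13,-10,0,0, -1,-19,-16,0,0]'; python3 - <<'E'
from h import *
o=status.get_obs();print(o["eef_pos"],o["wrist_force"])
s=optics.camera("side")
A=cv2.resize(s[150:240,230:330],None,fx=6,fy=6,interpolation=2);cv2.imwrite("pics/crop4.png",A[:,:,::-1])
E
```

```text
time_s: 3.75
eef_pos: [0.4492, 0.0381, 0.0688]
eef_rot: [0.13, 0.697, 0.129, -0.694]
wrist_force: [-1.1, -0.5, 11.6]
opening: -0.004
[0.44920366 0.0381121  0.06876346] [-1.12203019 -0.45007877 11.57399227]
```

View pics/crop4.png

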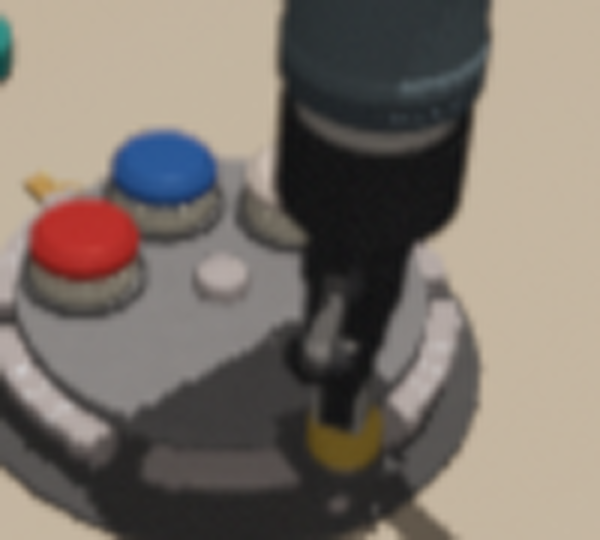

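```bash
python3 -m jog '[0,-5,-6,0,0, 0,-11,-13,0,0, 0,-15,-20,0,0, 0,-19,-27,0,0, 0,-23,-35,0,0]'; python3 -m jog '[0,-3,-8,0,0, 0,-5,-16,0,0, 0,-7,-24,0,0, 0,-9,-32,0,0, 0,-10,-40,0,0]'; python3 - <<'E'
from h import *
s=optics.camera("side");t=optics.camera("top")
A=cv2.resize(s[150:240,230:330],None,fx=4,fy=5,interpolation=2);
B=cv2.resize(t[150:240,225:305],None,fx=5,fy=5,interpolation=2);cv2.imwrite("pics/crop5.png",np.hstack([A,B])[:,:,::-1])
for c,lo,hi in(("red",0,8),("blue",105,125)):
  b=blob(t,lo,hi,(220,160,320,250));print(c,b,b and onz("top",*b[0],.08).round(4))
E
```

```text
time_s: 4.3
eef_pos: [0.4742, 0.0722, 0.0688]
eef_rot: [0.13, 0.697, 0.129, -0.693]
wrist_force: [0.8, -1.0, 9.0]
opening: -0.003
time_s: 4.8
eef_pos: [0.508, 0.0959, 0.0688]
eef_rot: [0.13, 0.697, 0.129, -0.693]
wrist_force: [-0.2, -2.0, 9.4]
opening: -0.002
red (array([269.96595745, 174.62978723]), [262, 166, 17, 18, 235]) [ 0.6204 -0.0195  0.08  ]
blue (array([288.15384615, 186.53393665]), [280, 179, 17, 16, 221]) [ 0.584  -0.0732  0.08  ]
```

View pics/crop5.png

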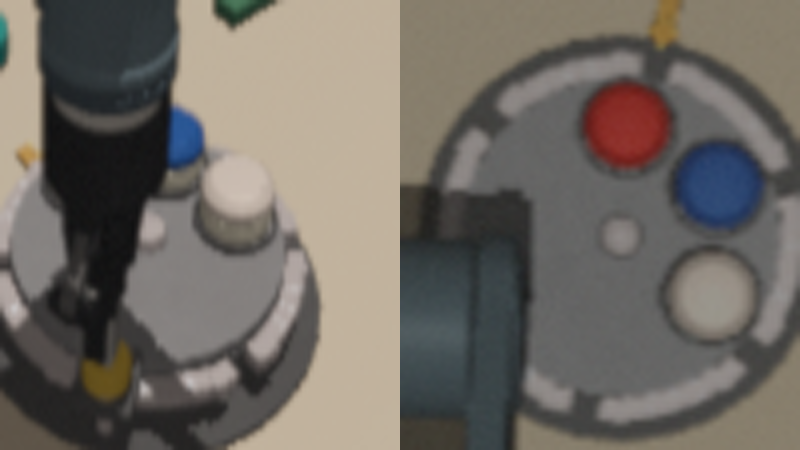

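```bash
python3 -m jog '[0,0,-4,0,0, 0,0,-8,0,0, 0,0,-12,0,0, 0,0,-16,0,0, 0,0,-17,0,0]'; python3 - <<'E'
from h import *
t=optics.camera("top")
for c,lo,hi in(("red",0,8),("blue",105,125)):
  b=blob(t,lo,hi,(220,160,320,250));print(c,b,b and onz("top",*b[0],.08).round(4))
E
```

```text
time_s: 5.4
eef_pos: [0.5238, 0.102, 0.0688]
eef_rot: [0.13, 0.697, 0.129, -0.693]
wrist_force: [0.1, -0.6, 9.3]
opening: 0.002
red (array([272.71308017, 174.96202532]), [264, 167, 18, 17, 237]) [ 0.6193 -0.0277  0.08  ]
blue (array([289.43497758, 189.17488789]), [281, 181, 17, 17, 223]) [ 0.5761 -0.0769  0.08  ]
```

```bash
python3 -m jog '[0,0,-1,0,0, 0,0,-2,0,0, 0,0,-2,0,0, -4,0,-2,0,0, -8,0,-2,0,0]'; python3 -m jog '[-4,0,0,0,0, -8,0,0,0,0, -20,0,0,0,0, -45,0,0,0,0, -80,0,0,0,0]';  python3 -m jog '[-25,0,0,0,0, -50,15,15,0,0, -50,40,40,0,0, -50,70,70,0,0, -50,70,70,0,0]'; python3 - <<'E'
from h import *
s=optics.camera("side");t=optics.camera("top")
for c,lo,hi in(("red",0,8),("blue",105,125),("yellow",18,35)):
  b=blob(t,lo,hi,(220,160,320,250));print(c,b,b and onz("top",*b[0],.08).round(4))
o=status.get_obs();print(o["wrist_force"])
A=cv2.resize(s[150:240,210:310],None,fx=4,fy=5,interpolation=2);
B=cv2.resize(t[150:240,225:305],None,fx=5,fy=5,interpolation=2);cv2.imwrite("pics/crop6.png",np.hstack([A,B])[:,:,::-1])
E
```

```text
time_s: 5.95
eef_pos: [0.5245, 0.1024, 0.0761]
eef_rot: [0.13, 0.696, 0.129, -0.694]
wrist_force: [0.6, -1.7, 3.5]
opening: 0.0
time_s: 6.45
eef_pos: [0.5208, 0.1032, 0.1544]
eef_rot: [-0.129, -0.693, -0.13, 0.697]
wrist_force: [0.9, -0.1, 0.6]
opening: 0.002
time_s: 6.95
eef_pos: [0.4811, 0.0097, 0.2056]
eef_rot: [-0.128, -0.695, -0.128, 0.696]
wrist_force: [-0.7, -0.2, 0.5]
opening: 0.003
red (array([272.74166667, 174.90833333]), [264, 167, 18, 17, 240]) [ 0.6195 -0.0278  0.08  ]
blue (array([289.36123348, 189.08810573]), [281, 181, 17, 17, 227]) [ 0.5764 -0.0767  0.08  ]
yellow (array([228.23684211, 208.07894737]), [226, 204, 6, 10, 38]) [0.522  0.1066 0.08  ]
[-0.0952581   1.6418071  -0.11277534]
```

View pics/crop6.png

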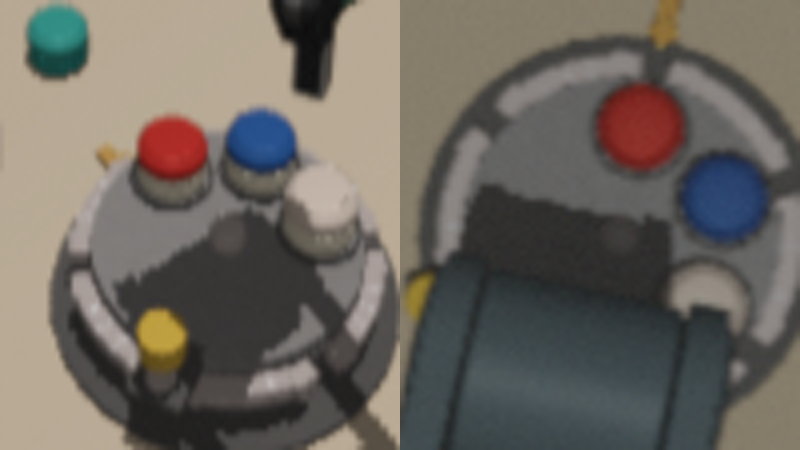

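```bash
python3 -m jog '[0,25,25,0,0, 0,50,50,0,0, 0,85,60,0,0, 0,110,60,0,0, 0,110,60,0,0]'; python3 - <<'E'
from h import *
def tri(ps):
    A=np.zeros((3,3));b=np.zeros(3)
    for n,u in ps:
        p,d=ray(n,*u);d/=np.linalg.norm(d);P=np.eye(3)-np.outer(d,d);A+=P;b+=P@p
    return np.linalg.solve(A,b).round(4)
im0={n:cv2.imread(f"pics/{n}0.png")[:,:,::-1].copy() for n in("top","side")}
im1={n:optics.camera(n) for n in("top","side")}
for k,im in(("start",im0),("now",im1)):
  for c,lo,hi in(("yellow",18,35),("red",0,8),("blue",105,125)):
    b={n:blob(im[n],lo,hi,(215,160,320,250)) for n in im}
    print(k,c,[b[n][1] for n in b],tri([(n,b[n][0]) for n in b]))
E
```

```text
time_s: 7.55
eef_pos: [0.4676, -0.1134, 0.2056]
eef_rot: [0.129, 0.696, 0.129, -0.695]
wrist_force: [0.2, 1.2, -0.3]
opening: -0.002
start yellow [[255, 230, 12, 12, 103], [289, 209, 13, 12, 129]] [0.4391 0.0124 0.0755]
start red [[244, 174, 18, 17, 239], [235, 185, 18, 15, 215]] [0.6005 0.0343 0.0699]
start blue [[265, 167, 17, 17, 220], [245, 174, 17, 12, 164]] [ 0.6205 -0.0286  0.0686]
now yellow [[226, 204, 11, 12, 101], [244, 212, 13, 13, 132]] [0.5184 0.0994 0.0749]
now red [[264, 167, 18, 17, 240], [244, 173, 18, 13, 190]] [ 0.621  -0.0274  0.0691]
now blue [[281, 181, 17, 13, 149], [267, 172, 17, 12, 157]] [ 0.5828 -0.0791  0.0649]
```

```bash
python3 -c "
from bench import hand_in
print(hand_in())"
```

```text
the job is handed in; nothing more can be done
None
```

The carousel is turned one hole clockwise, with the red-lidded jar at the arrow and the plunger popped up. I handed the job in at about 7.6 s. The hand-in gives no verdict, so success rests on the checks below.

I pressed the cap with the closed fingertips to about 68 mm above the desk. I eased off to about 10 N, dragged it 60° and lifted straight up.

- **Red jar:** the last check put it about 1.3 mm from where the blue jar stood at the start.
- **Plunger:** the cap's measured height is within 0.6 mm of its starting height. As I lifted, it still pushed up with about 3.5 N at 76 mm, above the height where it would have caught between holes, so it popped into the hole.
- **Robot:** clear of everything, with about 1 N or less on the wrist (noise).

Two checks were weaker:
- **Camera disagreement:** the top and side cameras differed by up to about 1 cm on absolute positions. I relied mainly on the top view and on before/after comparison.
- **Other objects:** I did not re-measure the ink bottle, brush pot and paperweight. The arm's path stayed clear of them and I saw no unexpected contact force.

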